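# Load the slide carrier under the leaf springs of the reader dock

## Task

Load the slide carrier into the reader: with the fingertips press firmly down on the low step at its rear so that the sprung table under it sinks, and keep pressing while you slide it along the track, under the crossbar and the leaf springs, until its front is fully home against the white reader head and the sprung table has popped back up behind it. Do not pick the carrier up, leave the bottle, the jar and the slide box where they stand, and finish with the hand clear.

Things in the scene. Friction and masses are not known exactly. Their poses are not given: they have to be found in the camera images.
- dock: Fixed reader dock: aluminium channel 250 x 96 (all in mm). Origin: centre of its underside on the bench; x = loading direction, to the white reader head (70 long, 120 wide, 50 high); z up. Side walls 9.5 thick, 76 apart, 34 high; rear wall's inside face at x = -117. Floor: sprung table from x = -113 to -19, then fixed track, top 20 above the bench, to the end stop at x = 117.
- carrier: Loose grey slide carrier on the sprung table, 130 x 73.5 mm, 170 g. Origin: centre of its underside; x to its front, z up. Front part (x -23 to 65) 20 thick, a glass slide in its top; rear (x -65 to -23) a step 12 thick to press on, with an upright face 8 high at x = -23 to push against. Home: its origin at x = 52, z = 20 in the dock's frame; it starts 86 to 98 short of that, at z = 29.
- press_step (a point): Middle of the top of the carrier's low rear step: 44 mm behind the carrier's origin, 12 mm above its underside, 21 mm behind the upright face. 41 mm above the bench while the carrier is raised, 32 mm when pressed fully down.
- bar (a point): Middle of the top of the fixed steel crossbar over the channel, 10 mm thick along it, 44 mm ahead of the dock's origin; top 58 mm, underside 44 mm above the bench. The carrier's front top edge, 49 mm up while raised, strikes it: press the carrier down well over 5 mm, best nearly the full 9 mm, to pass.
- stop (a point): Foot of the end stop: on the fixed track's top, on the dock's centre line, at the face of the reader head, 117 mm ahead of the dock's origin.
- table_spring (a joint): Sprung steel table under the carrier, sinks straight down: 0 = raised (top 29 mm above the bench), 0.0088 m = fully down, about level with the track. About 5 N on the carrier starts it, about 10 N holds it fully down; then it is a hard stop. It pops back up when the carrier has left it (within 6 mm of home).
- leaf (a joint): Two steel leaf springs (12 mm wide, 46 mm long, side by side) hinged just beyond the crossbar, drooping towards the reader head, tips about 34 mm above the bench. 0 = hanging free, grows as they are lifted (rad), about 0.15 with the carrier under them; they press on it with about 5 N and drag on it.
- dropper: Small amber dropper bottle with a black cap, 34 mm across, 85 mm high, standing beside the dock; to be left alone. Origin: centre of its underside.
- jar: Clear jar with a white lid, 52 mm across, 62 mm high, standing beside the dock; to be left alone. Origin: centre of its underside.
- slidebox: Closed white slide box with a grey lid, 100 x 86 x 33 mm, lying beside the dock; to be left alone. Origin: centre of its underside.
Not all that is in view belongs to the job. Leave any pink look-alike of the carrier alone.

How it is judged:
By the outcome, as a careful person would: the job done as asked, in the order asked, and still so for the second after the job is handed in, with the robot touching nothing.
It also fails if it takes over 35 s, if anything falls off the work surface, if the arm or the gripper's body presses on something with over 40 N, if the wrist force passes 120 N, or if a joint passes its speed limit or range.

## Robot

A 6-joint arm with a two-finger parallel gripper is mounted at the origin on the work surface. World frame = base frame: x ahead of the robot, y to its left, z up, the work surface at z = 0. Lengths are in m, angles in degrees, forces in N, time in s.
With the tool pointing down it reaches from about 0.25 to 0.725 m from the base axis. Payload 9.7 kg.
Tool frame: the origin (TCP) lies between the finger pads; the fingertips stand 17 mm ahead of it and the grasp point (between the pads) lies 2 mm behind it; z points along the fingers, y is the direction in which the jaws open and shut (so a half turn about z gives the same grasp; the last joint's range is limited). The gripper opens to 85 mm and grips with 20 to 120 N. Pads are 22 mm wide; open, the fingers measure 114 mm over their backs; the gripper's body (76 mm by 85 mm) begins 54 mm behind the grasp point. The pads swing forward as they close: fully open they stand 13 mm farther back than shut.
Start: joints at [-72.88, 4.979, 10.078, 95.1, 0, 90], TCP at [0.162, -0.526, 0.208] pointing down, gripper open.
Joint ranges: [-179.16, 179.16], [-48.56, 103.87], [-65.8, 70.77], [-126.05, 130.52], [-82.76, 87.17], [-180, 180]. Speed limits (degrees/s): [127.2, 127.2, 147.25, 180, 180, 180].

## Interface

Orientations are given as [roll, pitch, yaw] about the fixed x, y, z axes, in that order (R = Rz(yaw) Ry(pitch) Rx(roll)).
In Python, from workcell import monitor, cams, order gives the robot as it stands. The module is installed in compiled form; this text tells all that it offers.
- The arm moves only by the shell command python3 -m handwheel 'ROWS' [OPENING] [FORCE]. ROWS is JSON, a list of rows, each a list of 6 numbers: the shift along the tool's x, y, z in m, then the turn, a rotation vector about the tool's x, y, z in degrees. In form: [[tx, ty, tz, wx, wy, wz], ...]. A call has exactly 8 rows; each row shifts and turns the commanded pose from where the row before left it, along the tool's axes as they then stand; what a row does not reach is not made up. A row lasts 1/12 s, in which the tool goes at most 41.7 mm and 7.16 degrees, less where a joint would pass 70% of its speed; a pose out of reach is approached as far as the arm can. A call is refused whole if a number of a shift passes 0.0417 or a number of a turn 7.16, either way. A call with a gripper value outside its range is refused whole. OPENING is the opening, from -1 (shut) to 1 (fully open), set as the call begins (- or left out, the last holds). The fingers move at their own pace and stop on an object; FORCE is the grip in N (left out, the last holds). Time passes only in rows, so rows that do not move let the fingers close, or fill a call up. It gives the time, the measured TCP pose, the force and the opening at its end, in the units of the state.
- monitor.get_obs(): the state, without advancing time (a new reading comes with each control period).
- cams.camera(name): name is "side" or "top" or "wrist"; returns a dict with "img" (384x512x3 uint8, red, green, blue), "depth" (384x512 float32, m along the optical axis (not along the pixel's ray), 0 where there is no reading), "fx", "fy", "cx", "cy" (pixels), "rvec" (rotation vector, rad) and "tvec" (3), from world to camera coordinates, as OpenCV has them; the wrist camera has in their place "tool_from_camera" (4x4, takes a point from camera to tool coordinates, whose origin is the TCP and whose axes are the flange's). Camera axes: x right, y down, z forward; pixel columns grow to the right and rows downward; lengths in m; the calibration is good to about 2 mm. A picture is of the moment at which its call begins: read the wrist's pose just before it.
- order.job_done(): hands the job in, once; it reports no verdict.
The state is a dict: "time": time; "q": joint angles; "qd": joint speeds; "joint_efforts": joint torques, N m; "ee_pos": TCP position; "tcp_rot": TCP orientation; "wrist_force": force on the tool from outside, world axes, zero at the start; "torque": the same for the moment, N m; "opening": finger opening in m.
Only numpy, scipy, OpenCV 4.12 (cv2) and the standard library are available. Lean on these libraries where they do the work, as an engineer would, in place of code of your own. Each camera call takes 0.05 s, during which the arm holds its last target. There are 200 camera calls.

## Working session

There is one attempt and no reset: what is moved stays moved. The work goes in short steps, Python scripts to look and compute and a shell command to move; the robot and the scene stay as the last step left them, time stands still between calls to the robot, and variables do not carry over. Pictures are saved under pics/ and viewed, about 8 in all and at most 12, crops included, and the job is handed in when it is done.

```bash
mkdir -p pics
python3 - <<'E'
from workcell import monitor,cams
import cv2,numpy as np,pickle
o=monitor.get_obs();print(o['time'],o['ee_pos'],o['tcp_rot'],o['opening'])
d={}
for n in("top","side"):
    c=cams.camera(n);d[n]=c;cv2.imwrite(f"pics/{n}0.png",c["img"][:,:,::-1]);print(n,c['fx'],c['cx'],c['cy'],c['rvec'],c['tvec'])
pickle.dump(d,open("c0.pkl","wb"))
E
```

```text
0.0 [ 0.16180403 -0.52537303  0.20758068] [-1.79922637e+02  1.49819027e-03  1.71167446e+01] 0.08534484277566863
top 494.99687488611966 254.49891487889806 194.55713003023584 [ 2.03428445 -2.19639609  0.23606812] [-0.02528908  0.58074412  0.9163314 ]
side 478.9573097520034 258.2701748189517 187.10627429698295 [ 0.34896541 -2.64372158  1.36936195] [0.52466395 0.15895526 0.81344017]
```

View pics/top0.png

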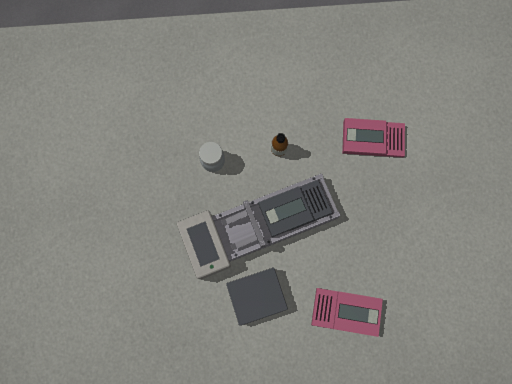

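View pics/side0.png

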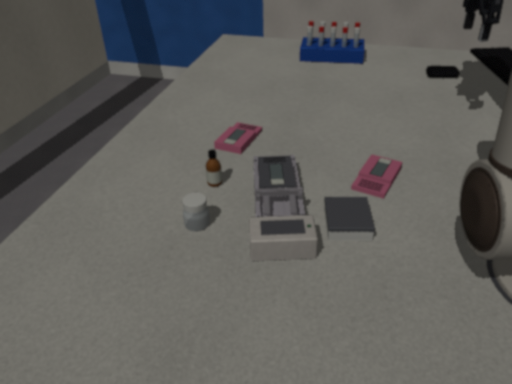

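The candidates for the carrier are the grey one in the channel at top (295,208), and pink look-alikes at (375,138) and (348,312). By the description it is the grey one. I'll check it in a close crop and measure the dock from the depth.

```bash
cat > h.py <<'E'
import cv2,numpy as np
def cloud(c):
    v,u=np.mgrid[:384,:512]; z=c['depth']
    P=np.stack([(u-c['cx'])/c['fx']*z,(v-c['cy'])/c['fy']*z,z],-1)
    R=cv2.Rodrigues(np.array(c['rvec']))[0]
    return (P-np.array(c['tvec']).ravel())@R
def ray(c,u,v,h):
    R=cv2.Rodrigues(np.array(c['rvec']))[0];o=-R.T@np.array(c['tvec']).ravel()
    d=R.T@np.array([(u-c['cx'])/c['fx'],(v-c['cy'])/c['fy'],1.]);return o+d*(h-o[2])/d[2]
E
python3 - <<'E'
from h import *
import pickle
d=pickle.load(open("c0.pkl","rb"));c=d['top'];W=cloud(c)
print("bench z",np.median(W[250:350,60:160,2]))
roi=np.zeros((384,512),bool);roi[165:290,165:350]=1
for n,lo,hi in(("head",.043,.06),("dockall",.022,.07)):
    m=((W[...,2]>lo)&(W[...,2]<hi)&roi).astype(np.uint8)
    k,l,s,ce=cv2.connectedComponentsWithStats(m)
    for i in np.argsort(-s[1:,4])[:2]+1:
        P=W[l==i];r=cv2.minAreaRect((P[:,:2]*1000).astype(np.float32));print(n,s[i],P.mean(0),r,np.median(P[:,2]))
g=W[...,2]
for p in[(205,243),(290,210),(318,200),(336,212),(255,222),(240,235)]:print(p,W[p[1],p[0]])
cv2.imwrite("pics/crop0.png",cv2.resize(c['img'][165:285,170:350,::-1],None,fx=4.4,fy=4.4,interpolation=cv2.INTER_CUBIC))
E
```

```text
bench z -0.0012523290802118855
head [ 177  210   53   69 2160] [0.48895558 0.03843928 0.04903158] ((490.125732421875, 39.084442138671875), (120.23651123046875, 70.11251831054688), 17.462255477905273) 0.0490475175933871
head [ 258  186   55   50 1626] [ 0.54253212 -0.12830013  0.04833803] ((543.2809448242188, -129.1165008544922), (74.03242492675781, 89.8121337890625), 17.32876205444336) 0.04837621670492501
dockall [ 177  173  164  106 6540] [ 0.52256846 -0.07067758  0.04408001] ((526.3004150390625, -76.16380310058594), (120.38810729980469, 311.6969299316406), 17.462255477905273) 0.04731749953405255
dockall [226 268  56  22 790] [ 0.40939842 -0.06085221  0.03210483] ((415.46728515625, -55.220367431640625), (107.78742218017578, 40.85995864868164), 85.62957763671875) 0.03211890634720978
(205, 243) [0.49018365 0.03407244 0.05043346]
(290, 210) [ 0.54337664 -0.1380272   0.04700375]
(318, 200) [ 0.56031143 -0.19653511  0.04191572]
(336, 212) [ 0.5348132  -0.23177318  0.03199038]
(255, 222) [ 0.5230764  -0.06648634  0.05699047]
(240, 235) [ 0.50442245 -0.03484102  0.02133584]
```

View pics/crop0.png

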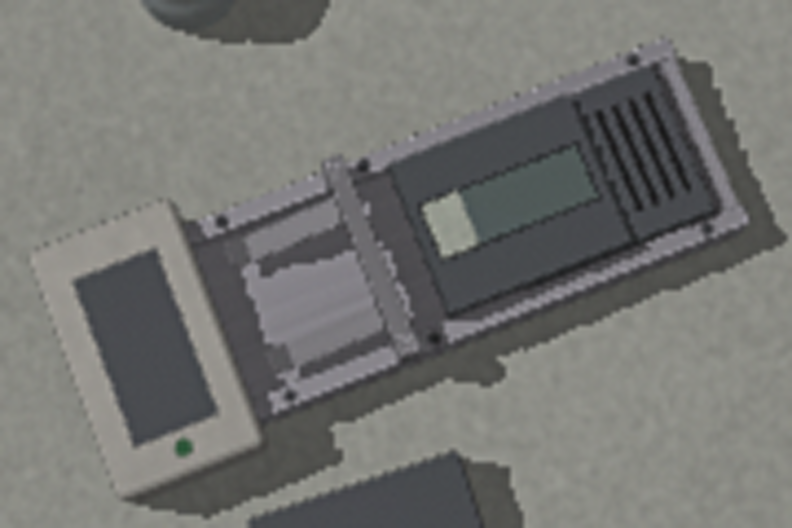

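The crop confirms the grey carrier in the channel: front block and glass at crop (510,205), slotted low step at crop (650,145), i.e. full-image (318,198). The dimensions and heights agree with the description:

| Item | Position (m) | Note |
|---|---|---|
| Dock axis | – | yaw about 107.5° |
| Dock origin | (0.536, -0.106) | – |
| Press step | (0.562, -0.191) | carrier about 97 mm short of home |

The tool's -y axis already points along the loading direction. I'll move over the step with the jaws shut.

```bash
python3 -m handwheel '[[0.03,-0.0128,0,0,0,-0.35],[0.03,-0.0128,0,0,0,0],[0.03,-0.0128,0,0,0,0],[0.03,-0.0128,0,0,0,0],[0.03,-0.0128,0,0,0,0],[0.03,-0.0128,0,0,0,0],[0.03,-0.0128,0,0,0,0],[0.03,-0.0128,0,0,0,0]]' -1 60
python3 -m handwheel '[[0.03,-0.0128,0,0,0,0],[0.03,-0.0128,0,0,0,0],[0.03,-0.0128,0,0,0,0],[0.03,-0.0128,0,0,0,0],[0.03,-0.0128,0,0,0,0],[0.03,-0.0128,0,0,0,0],[0.03,-0.0128,0,0,0,0],[0.03,-0.0128,0,0,0,0]]'
python3 -m handwheel '[[0,0,0.01,0,0,0],[0,0,0.01,0,0,0],[0,0,0.01,0,0,0],[0,0,0.01,0,0,0],[0,0,0.01,0,0,0],[0,0,0.01,0,0,0],[0,0,0,0,0,0],[0,0,0,0,0,0]]'
python3 - <<'E'
from workcell import monitor,cams
from h import *
import pickle
o=monitor.get_obs();print(o)
c=cams.camera("wrist");print(c["tool_from_camera"])
t=cams.camera("top");pickle.dump((o,c,t),open("c1.pkl","wb"))
cv2.imwrite("pics/w1.png",np.hstack([cv2.resize(c["img"],(400,300)),cv2.resize(t["img"][140:290,170:370],(400,300))])[:,:,::-1])
p=o['ee_pos'][:2];a=np.radians(107.5);f=np.array([np.cos(a),np.sin(a)]);l=np.array([-f[1],f[0]])
print("dock x,y",(p-[.5357,-.1059])@f,(p-[.5357,-.1059])@l)
E
```

```text
time: 0.77
ee_pos: [0.3611, -0.3547, 0.2081]
tcp_rot: [-180.0, 0.0, 17.5]
wrist_force: [0.2, -0.4, 0.3]
opening: 0.0
time: 1.43
ee_pos: [0.5594, -0.1849, 0.2079]
tcp_rot: [-180.0, 0.0, 17.5]
wrist_force: [-0.1, -1.0, 0.6]
opening: -0.0003
time: 2.1
ee_pos: [0.5578, -0.1866, 0.1478]
tcp_rot: [-180.0, 0.0, 17.4]
wrist_force: [-0.2, 0.1, -0.4]
opening: 0.0001
{'time': 2.1, 'q': array([-1.84995446e+01,  9.47644419e+00,  8.33091904e+00,  8.89066017e+01,
       -7.31103288e-04,  1.44074425e+02]), 'qd': array([ 0.3481547 , -0.27659136,  1.7195161 ,  0.57838788,  0.02535351,
       -0.013006  ]), 'joint_efforts': array([-7.14846351e-02, -5.63462698e+01,  4.56165719e+01, -1.99621073e-01,
       -1.84650380e-03, -1.84989498e-03]), 'ee_pos': array([ 0.55777829, -0.18662922,  0.14778825]), 'tcp_rot': array([-1.79970007e+02,  4.26401884e-02,  1.74260419e+01]), 'wrist_force': array([-0.17462895,  0.12307944, -0.38502608]), 'torque': array([-0.03247544,  0.03333365,  0.01630264]), 'opening': 7.270855531835552e-05}
[[-2.29182619e-04 -9.55616553e-01 -2.94613222e-01  7.49040840e-02]
 [ 9.99999875e-01 -3.50258763e-04  3.58200085e-04 -1.37908138e-03]
 [-4.45492794e-04 -2.94613103e-01  9.55616514e-01 -1.67128736e-01]
 [ 0.00000000e+00  0.00000000e+00  0.00000000e+00  1.00000000e+00]]
dock x,y -0.08363189848142105 0.003219301013855359
```

View pics/w1.png

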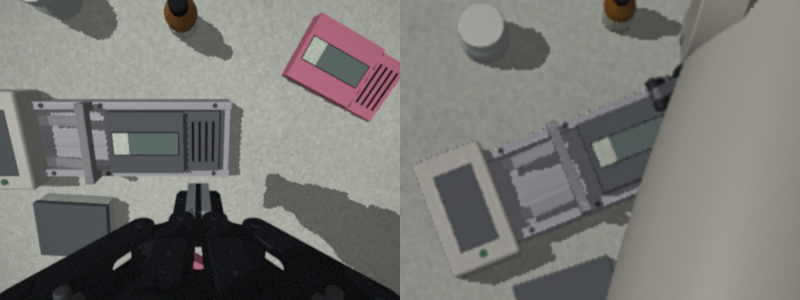

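The wrist view shows the step at panel (205,140), its upright face at (184,140) and the shut fingertips at (198,190). The top view is partly hidden by the arm. I'll get the face and channel walls in the tool frame from the wrist depth.

Run:
```python
from h import *
import pickle
from scipy.spatial.transform import Rotation as Ro
o,c,t=pickle.load(open("c1.pkl","rb"))
v,u=np.mgrid[:384,:512];z=c['depth']
P=np.stack([(u-c['cx'])/c['fx']*z,(v-c['cy'])/c['fy']*z,z,np.ones_like(z)],-1)@c['tool_from_camera'].T
H=o['ee_pos'][2]-P[...,2]   # height (tool vertical)
T=P*1000
for row in(170,179,195):
    print("row",row,[(x,*np.round([T[row,x,1],H[row,x]*1000],1)) for x in range(222,302,4)])
for col in(190,262):
    print("col",col,[(y,*np.round([T[y,col,0],H[y,col]*1000],1)) for y in list(range(118,150,3))+list(range(205,236,3))])
```

```text
row 170 [(222, np.float64(-29.4), np.float64(51.9)), (226, np.float64(-25.9), np.float64(51.1)), (230, np.float64(-22.3), np.float64(50.6)), (234, np.float64(-18.9), np.float64(48.7)), (238, np.float64(-15.5), np.float64(43.4)), (242, np.float64(-11.8), np.float64(42.1)), (246, np.float64(-8.1), np.float64(42.5)), (250, np.float64(-4.4), np.float64(42.7)), (254, np.float64(-0.7), np.float64(43.2)), (258, np.float64(3.0), np.float64(41.5)), (262, np.float64(6.7), np.float64(42.6)), (266, np.float64(10.4), np.float64(42.5)), (270, np.float64(14.1), np.float64(43.3)), (274, np.float64(17.7), np.float64(44.2)), (278, np.float64(21.5), np.float64(43.5)), (282, np.float64(26.5), np.float64(30.2)), (286, np.float64(30.5), np.float64(29.2)), (290, np.float64(33.6), np.float64(35.0)), (294, np.float64(42.1), np.float64(1.6)), (298, np.float64(46.3), np.float64(1.6))]
row 179 [(222, np.float64(-29.7), np.float64(51.6)), (226, np.float64(-26.1), np.float64(51.6)), (230, np.float64(-22.5), np.float64(50.7)), (234, np.float64(-18.9), np.float64(50.3)), (238, np.float64(-15.7), np.float64(42.2)), 
[... 2727 characters left out ...]
8)), (136, np.float64(43.8), np.float64(35.4)), (139, np.float64(41.0), np.float64(35.1)), (142, np.float64(38.9), np.float64(39.7)), (145, np.float64(36.5), np.float64(42.4)), (148, np.float64(33.9), np.float64(42.9)), (205, np.float64(-21.1), np.float64(42.2)), (208, np.float64(-24.2), np.float64(42.0)), (211, np.float64(-27.6), np.float64(41.4)), (214, np.float64(-30.2), np.float64(42.6)), (217, np.float64(-33.1), np.float64(43.1)), (220, np.float64(-39.1), np.float64(36.1)), (223, np.float64(-42.4), np.float64(36.0)), (226, np.float64(-60.8), np.float64(1.1)), (229, np.float64(-64.6), np.float64(0.8)), (232, np.float64(-68.1), np.float64(1.3)), (235, np.float64(10.7), np.float64(177.7))]
```

The upright face is at tool y = -17 mm, the step's rear at +24.5 mm, the channel centre at tool x of about +1.5 mm, and the heights are 42/51 mm. All match the given sizes, so I'll descend.

```bash
python3 -m handwheel '[[0.0015,0,0.01,0,0,0],[0,0,0.012,0,0,0],[0,0,0.012,0,0,0],[0,0,0.012,0,0,0],[0,0,0.012,0,0,0],[0,0,0.012,0,0,0],[0,0,0.01,0,0,0],[0,0,0.004,0,0,0]]'
python3 -m handwheel '[[0,0,0.002,0,0,0],[0,0,0.002,0,0,0],[0,0,0.002,0,0,0],[0,0,0.001,0,0,0],[0,0,0.001,0,0,0],[0,0,0.001,0,0,0],[0,0,0,0,0,0],[0,0,0,0,0,0]]'
```

```text
time: 2.87
ee_pos: [0.559, -0.1856, 0.062]
tcp_rot: [-179.9, 0.1, 17.5]
wrist_force: [-0.1, 0.1, 0.1]
opening: 0.0002
time: 3.53
ee_pos: [0.5599, -0.1859, 0.0554]
tcp_rot: [180.0, -0.0, 17.5]
wrist_force: [0.1, 0.3, 0.1]
opening: 0.0001
```

```bash
python3 -m handwheel '[[0,0,0.001,0,0,0],[0,0,0.001,0,0,0],[0,0,0.001,0,0,0],[0,0,0.001,0,0,0],[0,0,0,0,0,0],[0,0,0,0,0,0],[0,0,0,0,0,0],[0,0,0,0,0,0]]'
python3 -m handwheel '[[0,0,0.001,0,0,0],[0,0,0.001,0,0,0],[0,0,0.001,0,0,0],[0,0,0.001,0,0,0],[0,0,0,0,0,0],[0,0,0,0,0,0],[0,0,0,0,0,0],[0,0,0,0,0,0]]'
```

```text
time: 4.2
ee_pos: [0.5599, -0.1859, 0.0513]
tcp_rot: [180.0, -0.0, 17.5]
wrist_force: [0.6, 0.0, 0.1]
opening: -0.0001
time: 4.87
ee_pos: [0.5599, -0.1859, 0.0474]
tcp_rot: [180.0, -0.0, 17.5]
wrist_force: [0.1, -0.5, -0.4]
opening: -0.0001
```

No force yet, though the nominal tip height is 30 mm. I'll look from close by.

Run:
```python
from workcell import monitor,cams
from h import *
import pickle
o=monitor.get_obs();c=cams.camera("wrist");s=cams.camera("side");pickle.dump((o,c,s),open("c2.pkl","wb"))
cv2.imwrite("pics/w2.png",np.hstack([cv2.resize(c["img"],(400,300)),cv2.resize(s["img"][100:280,180:420],(400,300),interpolation=cv2.INTER_CUBIC)])[:,:,::-1])
v,u=np.mgrid[:384,:512];z=c['depth']
P=np.stack([(u-c['cx'])/c['fx']*z,(v-c['cy'])/c['fy']*z,z,np.ones_like(z)],-1)@c['tool_from_camera'].T
H=(o['ee_pos'][2]-P[...,2])*1000
for r in range(110,300,12):print(r,[(x,int(P[r,x,0]*1000),int(P[r,x,1]*1000),int(H[r,x])) for x in(200,225,245,265,290)])
```

```text
110 [(200, 68, -37, 1), (225, 68, -20, 1), (245, 68, -6, 2), (265, 68, 6, 2), (290, 68, 23, 0)]
122 [(200, 60, -38, 0), (225, 60, -20, 1), (245, 60, -7, 1), (265, 60, 6, 1), (290, 60, 24, 1)]
134 [(200, 52, -38, 1), (225, 52, -21, 0), (245, 52, -7, 1), (265, 52, 6, 1), (290, 52, 24, 0)]
146 [(200, 46, -36, 18), (225, 46, -19, 20), (245, 46, -6, 20), (265, 46, 6, 20), (290, 46, 22, 19)]
158 [(200, 41, -33, 34), (225, 41, -18, 36), (245, 41, -6, 34), (265, 41, 5, 35), (290, 41, 20, 35)]
170 [(200, 36, -32, 44), (225, 36, -17, 42), (245, 36, -6, 42), (265, 36, 5, 43), (290, 35, 20, 41)]
182 [(200, 30, -31, 50), (225, 28, -18, 42), (245, 28, -6, 42), (265, 28, 5, 42), (290, 29, 20, 43)]
194 [(200, 23, -31, 50), (225, 21, -18, 42), (245, 21, -6, 43), (265, 21, 5, 41), (290, 21, 20, 41)]
206 [(200, 16, -32, 50), (225, 13, -18, 42), (245, 13, -6, 42), (265, 13, 5, 42), (290, 13, 20, 42)]
218 [(200, 9, -32, 51), (225, 6, -18, 42), (245, 5, -6, 42), (265, 5, 5, 42), (290, 6, 21, 42)]
230 [(200, 1, -33, 50), (225, 0, -18, 45), (245, -2, -6, 42), (265, -1, 5, 42), (290, -2, 21, 42)]
242 [(200, -5, -33, 51), (225, -8, -18, 46), (245, 10, -5, 83), (265, 10, 4, 85), (290, -10, 21, 41)]
254 [(200, -14, -33, 50), (225, 6, -14, 88), (245, 10, -5, 96), (265, 10, 3, 95), (290, -18, 21, 43)]
266 [(200, -22, -34, 50), (225, 5, -13, 98), (245, 10, -4, 106), (265, 10, 3, 106), (290, -26, 22, 43)]
278 [(200, -30, -34, 51), (225, 11, -11, 116), (245, 11, -4, 116), (265, 11, 2, 116), (290, 11, 12, 115)]
290 [(200, 6, -21, 116), (225, 11, -11, 123), (245, 10, -4, 123), (265, 11, 2, 124), (290, 11, 11, 123)]
```

View pics/w2.png

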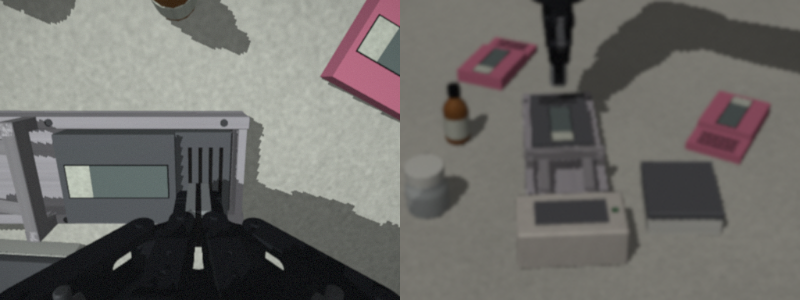

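Run:
```python
from h import *
import pickle
o,c,s=pickle.load(open("c2.pkl","rb"))
print(o['ee_pos'],o['q'],o['tcp_rot'])
z=c['depth'];v,u=np.mgrid[:384,:512]
P=np.stack([(u-c['cx'])/c['fx']*z,(v-c['cy'])/c['fy']*z,z,np.ones_like(z)],-1)@c['tool_from_camera'].T
for r in range(226,248,2):print(r,[tuple(np.round(P[r,x,:3]*1000).astype(int)) for x in(232,240,247,256,263,270)],c['img'][r,[240,256]].mean(-1).round())
W=cloud(s)
# black gripper pixels in side
g=s['img'].max(-1)
for y in range(128,160,2):
    xs=[x for x in range(262,290) if g[y,x]<45]
    if xs:
        x=int(np.median(xs));print(y,x,len(xs),W[y,x].round(3))
```

```text
[ 0.55990402 -0.18588762  0.04735438] [-1.83660854e+01  1.02969528e+01 -1.82837543e+00  7.78679112e+01
 -6.45737309e-05  1.44164569e+02] [ 1.79995990e+02 -5.44303800e-03  1.74693453e+01]
226 [(np.int64(1), np.int64(-15), np.int64(4)), (np.int64(1), np.int64(-10), np.int64(4)), (np.int64(0), np.int64(-5), np.int64(5)), (np.int64(1), np.int64(0), np.int64(5)), (np.int64(1), np.int64(5), np.int64(5)), (np.int64(1), np.int64(9), np.int64(4))] [83. 27.]
228 [(np.int64(-1), np.int64(-15), np.int64(5)), (np.int64(0), np.int64(-10), np.int64(4)), (np.int64(-1), np.int64(-5), np.int64(6)), (np.int64(0), np.int64(0), np.int64(4)), (np.int64(-1), np.int64(5), np.int64(5)), (np.int64(0), np.int64(9), np.int64(4))] [83. 28.]
230 [(np.int64(-2), np.int64(-15), np.int64(6)), (np.int64(-2), np.int64(-10), np.int64(5)), (np.int64(-2), np.int64(-5), np.int64(5)), (np.int64(-2), np.int64(0), np.int64(4)), (np.int64(-2), np.int64(5), np.int64(5)), (np.int64(-2), np.int64(9), np.int64(5))] [82. 25.]
232 [(np.int64(-4), np.int64(-15), np.int64(5)), (np.int64(-4), np.int64(-10), np.int64(5)), (np.int64(-4)
[... 1850 characters left out ...]
7), np.int64(-12), np.int64(-34)), (np.int64(10), np.int64(-8), np.int64(-41)), (np.int64(11), np.int64(-4), np.int64(-42)), (np.int64(10), np.int64(0), np.int64(-41)), (np.int64(10), np.int64(3), np.int64(-41)), (np.int64(6), np.int64(7), np.int64(-32))] [94. 36.]
128 275 13 [ 0.543 -0.127  0.158]
130 275 12 [ 0.544 -0.131  0.152]
132 275 11 [ 0.546 -0.14   0.142]
134 275 11 [ 0.547 -0.144  0.135]
136 275 11 [ 0.55  -0.155  0.125]
138 274 8 [ 0.552 -0.155  0.119]
140 275 7 [ 0.556 -0.18   0.1  ]
142 275 7 [ 0.555 -0.175  0.098]
144 275 7 [ 0.555 -0.177  0.092]
146 275 7 [ 0.554 -0.173  0.09 ]
148 275 6 [ 0.555 -0.176  0.083]
156 288 3 [ 0.535 -0.219  0.041]
158 277 24 [ 0.557 -0.203  0.042]
```

The wrist depth and the side view agree that the real fingertips are at about 79 mm. They sit about 31 mm behind the reported TCP instead of 17 mm ahead, while the scene heights from the same camera are right. So the stated tool length does not hold here. I expect contact at TCP z of about 0.010 and full press at about 0.001, and I'll feel for it slowly.

```bash
python3 -m handwheel '[[0,0,0.005,0,0,0],[0,0,0.006,0,0,0],[0,0,0.006,0,0,0],[0,0,0.006,0,0,0],[0,0,0.005,0,0,0],[0,0,0.003,0,0,0],[0,0,0.001,0,0,0],[0,0,0,0,0,0]]'
python3 -m handwheel '[[0,0,0.001,0,0,0],[0,0,0.001,0,0,0],[0,0,0.001,0,0,0],[0,0,0.001,0,0,0],[0,0,0.001,0,0,0],[0,0,0,0,0,0],[0,0,0,0,0,0],[0,0,0,0,0,0]]'
```

```text
time: 5.63
ee_pos: [0.5595, -0.1858, 0.0154]
tcp_rot: [-180.0, 0.0, 17.5]
wrist_force: [-3.5, 1.2, 5.9]
opening: 0.0002
time: 6.3
ee_pos: [0.5596, -0.1858, 0.0111]
tcp_rot: [-180.0, 0.0, 17.5]
wrist_force: [-4.4, 1.3, 8.4]
opening: 0.0002
```

```bash
python3 -m handwheel '[[0,0,0.001,0,0,0],[0,0,0.001,0,0,0],[0,0,0.001,0,0,0],[0,0,0.001,0,0,0],[0,0,0,0,0,0],[0,0,0,0,0,0],[0,0,0,0,0,0],[0,0,0,0,0,0]]'
python3 -m handwheel '[[0,0,0.001,0,0,0],[0,0,0.001,0,0,0],[0,0,0,0,0,0],[0,0,0,0,0,0],[0,0,0,0,0,0],[0,0,0,0,0,0],[0,0,0,0,0,0],[0,0,0,0,0,0]]'
python3 - <<'E'
from workcell import monitor,cams
from h import *
import pickle
o=monitor.get_obs();c=cams.camera("wrist");s=cams.camera("side");pickle.dump((o,c,s),open("c3.pkl","wb"))
cv2.imwrite("pics/w3.png",np.hstack([cv2.resize(c["img"],(400,300)),cv2.resize(s["img"][100:280,180:420],(400,300),interpolation=cv2.INTER_CUBIC)])[:,:,::-1])
v,u=np.mgrid[:384,:512];z=c['depth']
P=np.stack([(u-c['cx'])/c['fx']*z,(v-c['cy'])/c['fy']*z,z,np.ones_like(z)],-1)@c['tool_from_camera'].T
P[...,2]=o['ee_pos'][2]-P[...,2];P*=1000
for r in range(150,255,8):print(r,[tuple(P[r,x,:3].round().astype(int).tolist()) for x in(160,200,225,245,265,290)])
E
```

```text
time: 6.97
ee_pos: [0.5597, -0.1859, 0.0091]
tcp_rot: [180.0, -0.1, 17.5]
wrist_force: [-11.1, 4.2, 22.4]
opening: -0.0
time: 7.63
ee_pos: [0.5598, -0.1859, 0.009]
tcp_rot: [179.9, -0.1, 17.5]
wrist_force: [-17.8, 5.4, 36.5]
opening: 0.0001
150 [(47, -56, 2), (47, -32, 2), (48, -18, 3), (47, -6, 1), (47, 5, 1), (47, 20, 2)]
158 [(47, -49, 25), (47, -28, 25), (47, -16, 26), (75, -1, 176), (47, 5, 25), (47, 17, 26)]
166 [(45, -46, 36), (45, -27, 36), (45, -15, 36), (45, -5, 36), (45, 4, 36), (45, 16, 35)]
174 [(41, -46, 37), (41, -27, 36), (41, -15, 35), (41, -5, 36), (41, 4, 36), (41, 16, 37)]
182 [(37, -47, 33), (37, -27, 35), (37, -15, 34), (37, -5, 34), (37, 4, 34), (37, 17, 33)]
190 [(35, -45, 42), (35, -26, 42), (32, -15, 33), (33, -5, 35), (33, 4, 34), (33, 17, 34)]
198 [(31, -46, 41), (31, -26, 42), (28, -16, 33), (28, -6, 33), (28, 4, 33), (28, 17, 33)]
206 [(27, -45, 42), (27, -27, 42), (24, -16, 33), (24, -6, 33), (24, 5, 33), (24, 17, 32)]
214 [(23, -46, 42), (23, -27, 42), (20, -16, 33), (20, -6, 34), (20, 5, 34), (20, 17, 33)]
222 [(19, -46, 43), (19, -27, 43), (15, -16, 33), (16, -6, 34), (15, 5, 33), (15, 17, 33)]
230 [(15, -47, 41), (14, -27, 41), (11, -16, 33), (11, -6, 34), (11, 5, 34), (11, 17, 34)]
238 [(11, -47, 42), (11, -27, 43), (6, -16, 33), (11, -5, 42), (11, 4, 42), (7, 18, 34)]
246 [(6, -48, 41), (6, -28, 42), (2, -16, 34), (11, -5, 51), (11, 4, 51), (2, 18, 34)]
254 [(2, -48, 42), (2, -28, 42), (6, -15, 50), (10, -5, 57), (10, 4, 58), (75, -1, 176)]
```

View pics/w3.png

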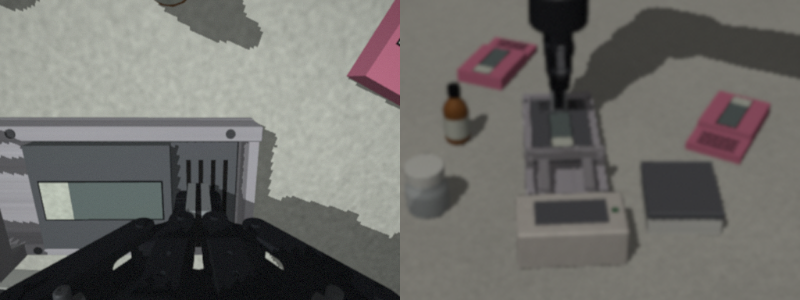

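The table is fully down: the step is at 33 mm and the front top at 42 mm, level and clear of the bar's 44 mm underside. Press is 36 N. I'll ease it by 1 mm, relieve the sideways force, and start sliding along tool -y.

```bash
python3 -m handwheel '[[-0.001,0,-0.001,0,0,0],[-0.0005,-0.002,0,0,0,0],[0,-0.003,0,0,0,0],[0,-0.003,0,0,0,0],[0,-0.003,0,0,0,0],[0,-0.003,0,0,0,0],[0,-0.003,0,0,0,0],[0,-0.003,0,0,0,0]]'
python3 - <<'E'
from workcell import monitor,cams
from h import *
o=monitor.get_obs();c=cams.camera("wrist")
v,u=np.mgrid[:384,:512];z=c['depth']
P=np.stack([(u-c['cx'])/c['fx']*z,(v-c['cy'])/c['fy']*z,z,np.ones_like(z)],-1)@c['tool_from_camera'].T
P[...,2]=o['ee_pos'][2]-P[...,2];P*=1000
for r in (210,226):print(r,[tuple(P[r,x,:3].round().astype(int).tolist()) for x in range(120,310,8)])
E
```

```text
time: 8.4
ee_pos: [0.5557, -0.1704, 0.0092]
tcp_rot: [179.5, -0.3, 17.4]
wrist_force: [2.7, -12.2, 16.6]
opening: 0.0001
210 [(25, -65, 42), (25, -61, 42), (25, -57, 42), (25, -54, 41), (25, -50, 41), (25, -46, 43), (25, -42, 43), (25, -38, 41), (25, -34, 42), (25, -30, 42), (25, -27, 41), (25, -23, 41), (25, -19, 41), (22, -16, 33), (22, -12, 33), (22, -8, 35), (22, -4, 33), (22, 0, 34), (22, 4, 34), (22, 8, 33), (22, 12, 33), (22, 16, 34), (22, 20, 34), (18, 26, 22)]
226 [(17, -66, 42), (17, -62, 42), (16, -59, 41), (17, -54, 42), (17, -51, 42), (17, -47, 42), (17, -43, 42), (16, -39, 41), (17, -35, 43), (17, -31, 42), (17, -27, 42), (16, -24, 41), (17, -19, 42), (13, -17, 33), (13, -12, 34), (13, -8, 34), (13, -4, 34), (13, 0, 34), (13, 4, 34), (13, 8, 34), (13, 12, 33), (13, 17, 33), (13, 21, 33), (9, 27, 23)]
```

The carrier is sliding with the tips (face still at tool y = -17) and is still pressed down. Press fell to 17 N, so I'll add a little and continue.

```bash
python3 -m handwheel '[[0,-0.003,0.001,0,0,0],[0,-0.003,0,0,0,0],[0,-0.003,0,0,0,0],[0,-0.003,0,0,0,0],[0,-0.003,0,0,0,0],[0,-0.003,0,0,0,0],[0,-0.003,0,0,0,0],[0,-0.003,0,0,0,0]]'
python3 -m handwheel '[[0,-0.003,0.0005,0,0,0],[0,-0.003,0,0,0,0],[0,-0.003,0,0,0,0],[0,-0.003,0,0,0,0],[0,-0.003,0,0,0,0],[0,-0.003,0,0,0,0],[0,-0.003,0,0,0,0],[0,-0.003,0,0,0,0]]'
python3 - <<'E'
from workcell import monitor,cams
from h import *
o=monitor.get_obs();c=cams.camera("wrist")
v,u=np.mgrid[:384,:512];z=c['depth']
P=np.stack([(u-c['cx'])/c['fx']*z,(v-c['cy'])/c['fy']*z,z,np.ones_like(z)],-1)@c['tool_from_camera'].T
P[...,2]=o['ee_pos'][2]-P[...,2];P*=1000
for r in (210,):print(r,[tuple(P[r,x,:3].round().astype(int).tolist()) for x in range(120,310,8)])
E
```

```text
time: 9.12
ee_pos: [0.5494, -0.1482, 0.0091]
tcp_rot: [179.4, -0.4, 17.4]
wrist_force: [3.0, -15.2, 20.7]
opening: -0.0002
time: 9.78
ee_pos: [0.5428, -0.127, 0.0091]
tcp_rot: [179.2, -0.4, 17.3]
wrist_force: [5.6, -24.8, 22.2]
opening: -0.0003
210 [(25, -65, 42), (26, -61, 43), (25, -57, 42), (25, -53, 42), (25, -50, 41), (25, -46, 41), (25, -42, 42), (25, -38, 42), (25, -34, 42), (25, -31, 41), (25, -27, 42), (25, -23, 43), (25, -19, 41), (25, -15, 42), (22, -12, 33), (22, -8, 34), (22, -4, 32), (22, 0, 35), (22, 4, 34), (22, 8, 32), (22, 12, 33), (22, 16, 33), (22, 20, 34), (22, 24, 33)]
```

```bash
python3 -m handwheel '[[0,-0.003,0,0,0,0],[0,-0.003,0,0,0,0],[0,-0.003,0,0,0,0],[0,-0.003,0,0,0,0],[0,-0.003,0,0,0,0],[0,-0.003,0,0,0,0],[0,-0.003,0,0,0,0],[0,-0.003,0,0,0,0]]'
python3 -m handwheel '[[0,-0.0015,0,0,0,0],[0,-0.0015,0,0,0,0],[0,-0.0015,0,0,0,0],[0,-0.0015,0,0,0,0],[0,-0.0015,0,0,0,0],[0,-0.0015,0,0,0,0],[0,-0.0015,0,0,0,0],[0,-0.0015,0,0,0,0]]'
python3 - <<'E'
from workcell import monitor,cams
from h import *
o=monitor.get_obs();c=cams.camera("wrist");s=cams.camera("side")
p=o['ee_pos'][:2];a=np.radians(107.5);f=np.array([np.cos(a),np.sin(a)])
print("dock x",(p-[.5357,-.1059])@f)
v,u=np.mgrid[:384,:512];z=c['depth']
P=np.stack([(u-c['cx'])/c['fx']*z,(v-c['cy'])/c['fy']*z,z,np.ones_like(z)],-1)@c['tool_from_camera'].T
P[...,2]=o['ee_pos'][2]-P[...,2];P*=1000
for r in (210,):print(r,[tuple(P[r,x,:3].round().astype(int).tolist()) for x in range(16,330,8)])
E
```

```text
time: 10.5
ee_pos: [0.5356, -0.1039, 0.009]
tcp_rot: [179.2, -0.4, 17.3]
wrist_force: [4.5, -25.2, 22.9]
opening: 0.0
time: 11.17
ee_pos: [0.532, -0.0925, 0.0089]
tcp_rot: [179.2, -0.4, 17.3]
wrist_force: [4.2, -25.8, 22.2]
opening: -0.0
dock x 0.01391980036132897
210 [(29, -106, 51), (27, -106, 47), (25, -106, 42), (24, -106, 38), (25, -99, 42), (28, -91, 49), (27, -88, 47), (27, -85, 46), (26, -82, 45), (26, -78, 45), (27, -74, 46), (27, -70, 46), (27, -67, 46), (27, -63, 46), (27, -59, 47), (27, -55, 47), (27, -51, 48), (27, -47, 48), (28, -43, 49), (32, -36, 61), (32, -33, 60), (32, -30, 59), (31, -27, 56), (25, -27, 42), (25, -23, 42), (25, -19, 42), (25, -15, 42), (22, -12, 34), (22, -8, 33), (22, -4, 33), (22, 0, 32), (22, 4, 33), (21, 8, 31), (22, 12, 34), (22, 16, 33), (22, 20, 32), (22, 24, 33), (21, 29, 32), (20, 33, 29), (20, 38, 29)]
```

The sprung table has already popped up behind (29 mm). The head face is at y = -106 and the carrier's front at about -102, so roughly 4 mm is left.

```bash
python3 -m handwheel '[[0,-0.001,0,0,0,0],[0,-0.001,0,0,0,0],[0,-0.001,0,0,0,0],[0,-0.001,0,0,0,0],[0,-0.001,0,0,0,0],[0,0,0,0,0,0],[0,0,0,0,0,0],[0,0,0,0,0,0]]'
python3 -m handwheel '[[0,-0.001,0,0,0,0],[0,-0.001,0,0,0,0],[0,-0.001,0,0,0,0],[0,0,0,0,0,0],[0,0,0,0,0,0],[0,0,0,0,0,0],[0,0,0,0,0,0],[0,0,0,0,0,0]]'
```

```text
time: 11.93
ee_pos: [0.5305, -0.0877, 0.0089]
tcp_rot: [179.2, -0.4, 17.3]
wrist_force: [4.0, -23.9, 24.2]
opening: -0.0001
time: 12.6
ee_pos: [0.5304, -0.0872, 0.009]
tcp_rot: [178.9, -0.4, 17.2]
wrist_force: [8.4, -37.9, 19.2]
opening: -0.0002
```

The push force rose to 38 N without further motion, so the front is at the end stop. I'll unload both directions together, then rise clear.

```bash
python3 -m handwheel '[[0,0.0015,-0.0005,0,0,0],[0,0.0015,-0.001,0,0,0],[0,0.0015,-0.001,0,0,0],[0,0.0015,-0.001,0,0,0],[0,0.001,-0.0015,0,0,0],[0,0.001,-0.003,0,0,0],[0,0,-0.005,0,0,0],[0,0,-0.01,0,0,0]]'
python3 -m handwheel '[[0,0,-0.015,0,0,0],[0,0,-0.02,0,0,0],[0,0,-0.02,0,0,0],[0,0,-0.02,0,0,0],[0,0,-0.02,0,0,0],[0,0,-0.02,0,0,0],[0,0,-0.015,0,0,0],[0,0,-0.01,0,0,0]]'
python3 -m handwheel '[[-0.01,0.02,0,0,0,0],[-0.02,0.02,0,0,0,0],[-0.02,0.02,0,0,0,0],[-0.02,0.02,0,0,0,0],[-0.02,0.02,0,0,0,0],[-0.02,0.02,0,0,0,0],[-0.01,0.01,0,0,0,0],[0,0,0,0,0,0]]'
python3 - <<'E'
from workcell import monitor,cams
from h import *
import pickle
o=monitor.get_obs();c=cams.camera("wrist");t=cams.camera("top");s=cams.camera("side");pickle.dump((o,c,t,s),open("c4.pkl","wb"))
a=np.radians(107.5);f=np.array([np.cos(a),np.sin(a)]);l=np.array([-f[1],f[0]])
W=cloud(t);X=(W[...,:2]-[.5357,-.1059])@f*1000;Y=(W[...,:2]-[.5357,-.1059])@l*1000;Z=W[...,2]*1000
for y in(-25,0,25):
    for x0 in range(-110,125,4):pass
    print("y",y,[(x,int(np.median(Z[(abs(X-x)<2)&(abs(Y-y)<4)]))) for x in range(-110,125,4) if ((abs(X-x)<2)&(abs(Y-y)<4)).any()])
cv2.imwrite("pics/w4.png",np.hstack([cv2.resize(c["img"],(400,300)),cv2.resize(t["img"][140:290,170:370],(400,300),interpolation=cv2.INTER_CUBIC)])[:,:,::-1])
E
```

```text
time: 13.27
ee_pos: [0.5263, -0.0869, 0.0263]
tcp_rot: [-179.9, 0.1, 17.5]
wrist_force: [0.3, -1.4, -0.1]
opening: -0.0001
time: 13.93
ee_pos: [0.5276, -0.0869, 0.1694]
tcp_rot: [179.9, -0.1, 17.5]
wrist_force: [-0.3, -0.3, 0.2]
opening: -0.0
time: 14.6
ee_pos: [0.4504, -0.249, 0.1669]
tcp_rot: [180.0, 0.0, 17.3]
wrist_force: [0.4, -0.3, -0.4]
opening: -0.0002
y -25 [(-110, 29), (-106, 28), (-102, 28), (-98, 27), (-94, 28), (-90, 27), (-86, 27), (-82, 29), (-78, 27), (-74, 27), (-70, 29), (-66, 27), (-62, 28), (-58, 28), (-54, 28), (-50, 29), (-46, 27), (-42, 27), (-38, 27), (-34, 27), (-30, 29), (-26, 28), (-22, 28), (-18, 18), (-14, 23), (-10, 30), (-6, 32), (-2, 32), (2, 31), (6, 31), (10, 31), (14, 31), (18, 31), (22, 31), (26, 30), (30, 37), (34, 39), (38, 40), (42, 57), (46, 57), (50, 45), (54, 46), (58, 44), (62, 45), (66, 44), (70, 44), (74, 45), (78, 44), (82, 41), (86, 42), (90, 41), (94, 39), (98, 41), (102, 44), (106, 39), (110, 39), (114, 40), (118, 45), (122, 47)]
y 0 [(-110, 28), (-106, 28), (-102, 29), (-98, 27), (-94, 28), (-90, 28), (-86, 28), (-82, 27), (-78, 28), 
[... 449 characters left out ...]
 39), (102, 39), (106, 40), (110, 39), (114, 39), (118, 47), (122, 49)]
y 25 [(-110, 30), (-106, 27), (-102, 27), (-98, 25), (-94, 27), (-90, 28), (-86, 28), (-82, 27), (-78, 27), (-74, 28), (-70, 28), (-66, 29), (-62, 27), (-58, 27), (-54, 27), (-50, 28), (-46, 28), (-42, 29), (-38, 27), (-34, 29), (-30, 27), (-26, 28), (-22, 29), (-18, 18), (-14, 21), (-10, 31), (-6, 30), (-2, 30), (2, 31), (6, 31), (10, 30), (14, 31), (18, 31), (22, 30), (26, 30), (30, 38), (34, 38), (38, 40), (42, 56), (46, 57), (50, 47), (54, 48), (58, 45), (62, 43), (66, 43), (70, 43), (74, 43), (78, 42), (82, 42), (86, 41), (90, 41), (94, 41), (98, 42), (102, 43), (106, 38), (110, 38), (114, 39), (118, 47), (122, 49)]
```

View pics/w4.png

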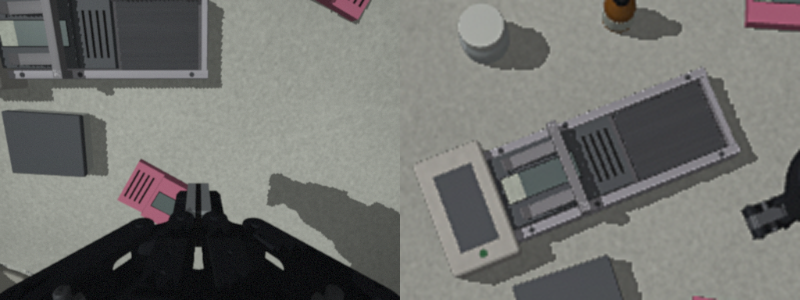

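The carrier is home: front flush at the head, face at x of about 29, rear at about -13. The table is raised to 28 mm, the leaves rest on the carrier, and the hand is clear. I'll hand it in.

```bash
python3 -c "
from workcell import order
print(order.job_done())"
```

```text
the job is handed in; nothing more can be done
None
```

I pressed the carrier's rear step fully down and slid it under the bar and leaf springs to the reader head. I then lifted the hand clear and handed the job in at about 14.8 s.

**Pressing and sliding:** the table sank fully, with the step at 33 mm and the front top at 42 mm, under the bar's 44 mm underside. Press peaked at 37 N, about 41 N with the sideways force included. It was 17–24 N while sliding. At the end stop the push rose to 38 N without further motion.

**Last checks:**
- **Home:** the top camera's depth puts the upright face at dock x ≈ 29 mm and the rear end at ≈ -13 mm. The front shows no gap to the head. These are the home values to within about 2 mm.
- **Table:** popped back up, measured at 28 mm (nominal 29 mm; the camera reads about 1 mm low).
- **Hand:** clear, with wrist force about 0.
- **Bystanders:** the arm had no contact away from the dock. I saw no movement of the jar, bottle, slide box or the pink look-alikes, but only by eye; parts of the box and pink pieces were out of the final views.

**Disagreements:**
- **Fingertip position:** the tips did not stand 17 mm ahead of the reported TCP as stated. The wrist and side cameras put them roughly 30 mm behind it. I noticed when no force came at the expected height, and worked from the measured value. First contact came about 5 mm higher than that predicted, so the camera's offset was only approximate.
- **Sideways force:** about 18 N appeared at full press, and I relieved it before sliding.

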